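Hang the brush basket in the rinse tank

ROBOT

A 7-joint arm with a two-finger parallel gripper is mounted at the origin on the work surface. World frame = base frame: x ahead of the robot, y to its left, z up, the work surface at z = 0. Lengths are in mm, angles in rad, forces in N, time in s.
With the tool pointing down it reaches from about 400 to 925 mm from the base axis. Payload 5.6 kg.
Tool frame: the origin (TCP) lies at the very end of the fingers, on their centre line; the grasp point (between the pads) lies 19 mm behind it; z points along the fingers, y is the line along which they close (so a half turn about z gives the same grasp; the last joint's range is limited). The gripper opens to 85 mm and grips with 20 to 120 N. Pads are 22 mm wide; open, the fingers measure 114 mm over their backs; the gripper's body (76 mm by 85 mm) begins 54 mm behind the grasp point. The pads swing forward as they close: fully open they stand 13 mm farther back than shut.
Start: joints at [1.236, 0.468, -0.012, 1.603, 0.006, 1.071, -0.056], TCP at [186.948, -622.542, 231.29] pointing down, gripper open.
Joint ranges: [-2.53, 2.53], [-0.31, 2.02], [-1.57, 1.55], [0.28, 2.44], [-1.29, 4.43], [0.15, 1.84], [-2.92, 2.92]. Speed limits (rad/s): [2.57, 2.57, 3.14, 3.14, 3.14, 3.14, 3.14].

INTERFACE

Orientations are given as a unit quaternion [x, y, z, w].
In Python, from workcell import monitor, optics, finish_job gives the robot as it stands.
- The arm moves only by the shell command python3 -m handwheel 'ROWS' [FORCE]. ROWS is JSON, a list of rows, each an object of numbers: "jaw": the finger opening in cm, from 0 to 8.54; "dx", "dy", "dz": the shift along the tool's x, y, z in cm; "roll": the turn about the tool's z in units of 10 degrees (1.0 is 10 degrees). In form: [{"jaw": .., "dx": .., "dy": .., "dz": .., "roll": ..}, ...]. A call has 1 to 20 rows; each row shifts and turns the commanded pose from where the row before left it, along the tool's axes as they then stand; what a row does not reach is not made up. A row lasts 1/8 s, in which the tool goes at most 62.5 mm and 10.7 degrees, less where a joint would pass 70% of its speed; a pose out of reach is approached as far as the arm can. A call with a gripper value outside its range is refused whole. The fingers move at their own pace and stop on an object; FORCE is the grip in N (left out, the last holds). Time passes only in rows, so rows that do not move let the fingers close. It gives the time, the measured TCP pose, the force, the opening and the grip force at its end, in the units of the state.
- monitor.read_state(): the state, without advancing time (a new reading comes with each control period).
- optics.read_camera(name): name is "scene" or "top" or "wrist"; returns the picture (384x512x3 uint8, red, green, blue); there is no depth.
- optics.get_calibration(name): a dict with "fx", "fy", "cx", "cy" (pixels), "cam_to_world" (4x4, takes a point from camera to world coordinates); the wrist camera has in their place "mount" (4x4, takes a point from camera to tool coordinates, whose origin is the TCP and whose axes are the flange's). Camera axes: x right, y up, looking along -z (the intrinsics and any distortion apply to the point x, -y, -z); pixel columns grow to the right and rows downward; lengths in mm; the calibration is good to about 2 mm. The wrist camera is an equidistant fisheye: a pixel r from the principal point sees the ray r / f radians off the axis. A picture is of the moment at which its call begins: read the wrist's pose just before it. get_calibration takes no time and is no camera call.
- finish_job(): hands the job in; it is judged then, once.
The state is a dict: "clock": time; "joint_positions": joint angles; "joint_velocities": joint speeds; "effort": joint torques, N m; "position": TCP position; "orientation": TCP orientation; "contact_force": force on the tool from outside, world axes, zero at the start; "wrist_torque": the same for the moment, N m; "width": opening from 0.0 (shut) to 1.0 (fully open); "grasp_force": force on a finger pad.
Only numpy, scipy, OpenCV 4.12 (cv2) and the standard library are available. Lean on these libraries where they do the work, as an engineer would, in place of code of your own. Each camera call takes 0.05 s, during which the arm holds its last target. There are 200 camera calls.

TASK

Hang the steel brush basket inside the grey rinse tank: hook its bent lip over the rim of the wall that carries the keeper, clear of the keeper, and press it down firmly until the bridge sits fully on the rim. Then slide the basket along the rim so that its tongue runs under the keeper and comes up against the keeper's post, and let go. Do not force anything (never push the tank with more than about 35 N) and leave the other things where they are.

Things in the scene. Friction and masses are not known exactly. Their poses are not given: they have to be found in the camera images.
- tray: White drip tray, fixed, 250 (x) x 310 (y) mm, 14 mm high. Origin: centre of its underside, z up. In it stands the open grey rinse tank, 180 x 280 mm, walls 6 mm, rim top 115 mm above this origin, same axes. Side guides fix the tank in y, but in x it stands anywhere up to 18 mm either way from the tray's centre: not measured, see it or feel for it. It is stuck and must stay there.
- keeper (a point): On the tray's frame at (-87, 110, 115) mm, same axes: rim point of the tank's -x long wall (centre plane) at the keeper post's -y face, if the tank stood centred; truly up to 18 mm off in x, exact in y and z. Keeper: inverted L on that wall's rim, 16 mm wide; post from here 16 mm to +y, 24 high; roof from the post 18 mm to -y, underside 8, top 14 mm above the rim.
- grip (a point): Centre of the loose steel basket's black upright grip fin (10 mm thick in x, 40 wide in y, 46 high). Basket 0.15 to 0.29 kg, starts standing upright on the table, z up. Its open bin, 50 x 70 x 60 mm, lies from x = +3 to +53 mm, underside 102 mm below here. The fin stands on the bridge, a 4 mm strip 70 mm long in y, x = -11 to +6 mm, underside 27 mm below here.
- root (a point): Middle of the lip's root under the bridge: (0, 0, -27) mm from the fin's centre, same axes. Seated, this lies on the rim, on the wall's centre plane, the bin inside the tank (+x). The bin's flat back plate has its outer face at x = +3 mm. The lip, 60 mm long in y, hangs at the -x side, 4.5 mm from the back plate at rest; its end flares out to a toe 29 mm below here, about 11 mm open.
- toe (a point): Lower edge of the lip's flared end, about (-10, 0, -56) mm from the fin's centre, same axes, lip at rest. The lip is springy: 1.8 N per mm, gives up to 7 mm outwards (-x); the 6 mm wall spreads it by 1.5 mm. So the lip grips the wall: pressing it down takes some 4 to 15 N until the bridge stops on the rim, its own weight does not seat it, and sliding along takes some 3 to 15 N.
- tongue (a point): End of the basket's tongue, on its underside: (0, +55, -27) mm from the grip fin's centre, same axes. The tongue is the bridge continued to +y, 14 mm wide, 4 mm thick, standing out 20 mm beyond the bridge's end. Put it down clear of the keeper's roof, then slide to +y; hung and slid home, this point meets the foot of the keeper's post.
- jar: Bystander: closed black ink jar, 80 mm wide, 75 mm high; origin under its centre.
- brush: Bystander: brush lying on the table, about 200 mm long, along its x; origin at its underside.
- glovebox: Bystander: plain cardboard box 120 x 220 x 70 mm; origin under its centre.
- cup: Bystander: white cup, 80 mm wide, 90 mm high; origin under its centre.
Not all that is in view belongs to the job. What is shaped like the part that bears grip but orange is not meant.

How it is judged:
By the outcome, as a careful person would: the job done as asked, in the order asked, and still so for the second after the job is handed in, with the robot touching nothing.
It also fails if it takes over 51 s, if anything falls off the work surface, if the arm or the gripper's body presses on something with over 40 N, if the wrist force passes 120 N, or if a joint passes its speed limit or range.

## Working session

There is one attempt and no reset: what is moved stays moved. The work goes in short steps, Python scripts to look and compute and a shell command to move; the robot and the scene stay as the last step left them, time stands still between calls to the robot, and variables do not carry over. Pictures are saved under pics/ and viewed, at most 10 in all, crops included, and the job is handed in when it is done.

```bash
mkdir -p pics; ls
python3 - <<'E'
from workcell import monitor, optics
import cv2,numpy as np
s=monitor.read_state();print({k:np.round(v,3).tolist() for k,v in s.items()})
for n in("scene","top"):
    c=optics.get_calibration(n);print(n,{k:np.round(v,4).tolist() for k,v in c.items()})
    cv2.imwrite(f"pics/{n}0.png",optics.read_camera(n)[:,:,::-1])
print(optics.get_calibration("wrist"))
E
```

```text
pics
{'clock': 0.0, 'joint_positions': [1.236, 0.468, -0.012, 1.604, 0.006, 1.071, -0.056], 'joint_velocities': [-0.0, -0.0, -0.001, -0.001, -0.0, -0.0, 0.002], 'effort': [-0.0, -53.238, 0.021, -25.131, 0.011, 0.008, -0.0], 'position': [186.758, -621.981, 230.312], 'orientation': [0.989, 0.145, -0.0, -0.001], 'contact_force': [0.143, 0.426, 0.457], 'wrist_torque': [-0.011, -0.027, -0.01], 'grasp_force': 0.0, 'width': 0.999}
scene {'fx': 468.442, 'fy': 468.442, 'cx': 251.0629, 'cy': 191.204, 'cam_to_world': [[-0.8347, -0.4156, 0.3614, 1102.4703], [0.5507, -0.6395, 0.5365, 754.8427], [0.0081, 0.6468, 0.7626, 1164.3147], [0.0, 0.0, 0.0, 1.0]]}
top {'fx': 367.8005, 'fy': 367.8005, 'cx': 260.2175, 'cy': 190.9091, 'cam_to_world': [[-0.0144, 0.9847, -0.1735, 354.2776], [-0.9998, -0.0171, -0.0143, -2.0888], [-0.017, 0.1732, 0.9847, 1466.8013], [0.0, 0.0, 0.0, 1.0]]}
{'fx': 297.3186396354542, 'fy': 297.3186396354542, 'cx': 254.05019845613378, 'cy': 189.17246649025918, 'mount': array([[ 4.61125553e-05,  9.54382685e-01,  2.98586150e-01,
         7.51800304e+01],
       [ 9.99999940e-01, -1.46627852e-04,  3.14236045e-04,
         6.12180640e-01],
       [ 3.43682486e-04,  2.98586118e-01, -9.54382634e-01,
        -1.42334030e+02],
       [ 0.00000000e+00,  0.00000000e+00,  0.00000000e+00,
         1.00000000e+00]])}
```

View pics/scene0.png

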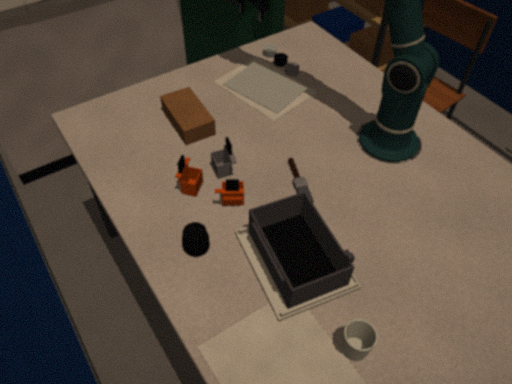

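View pics/top0.png

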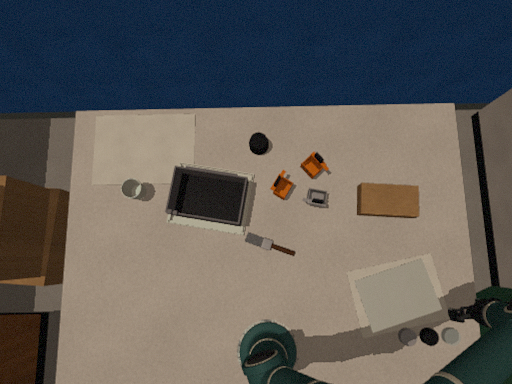

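Candidates for the basket: the steel one at top (317,198) / scene (222,160), and orange look-alikes at top (283,185) and (315,165). I choose the steel one. The keeper appears at scene (347,257). Next, a close crop of both.

Run:
```python
import cv2,numpy as np
t=cv2.imread("pics/top0.png");s=cv2.imread("pics/scene0.png")
g=lambda a:np.clip(255*(a/255.)**0.6,0,255).astype(np.uint8)
r=lambda a,k:cv2.resize(g(a),None,fx=k,fy=k,interpolation=cv2.INTER_CUBIC)
A=r(t[155:245,160:260],4);B=r(t[175:220,295:340],8);C=r(s[185:320,230:365],3)[:,:];D=r(s[130:180,200:250],8)
o=np.zeros((600,800,3),np.uint8)
B=B[:360,:360];o[:360,:400]=A;o[:360,400:760]=B;
E=r(s[230:310,310:365],3);o[360:600,:165]=E
F=cv2.resize(D,(240,240));o[360:600,400:640]=F
cv2.imwrite("pics/crop0.png",o)
```

```text
(no output)
```

View pics/crop0.png

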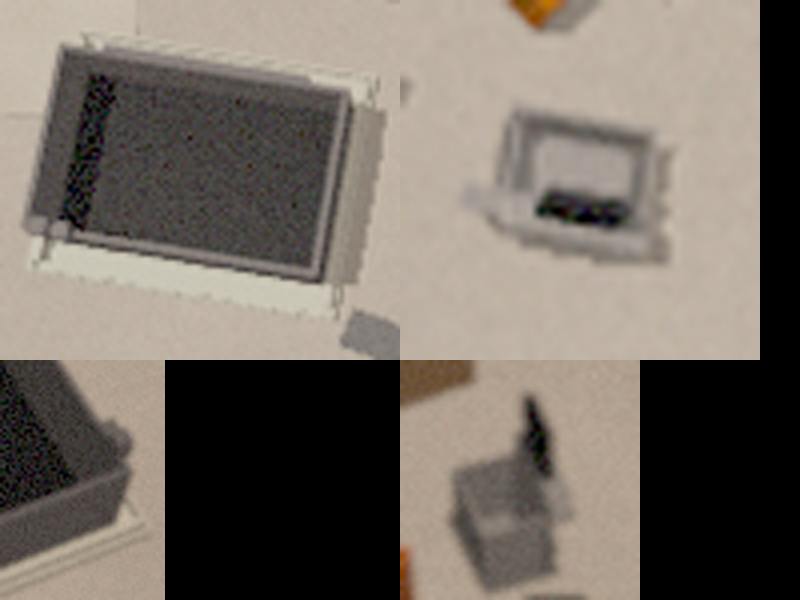

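The crop confirms the steel basket. Its black fin is at top (318,201), the bin is on +x (up), and the tongue points to +y (left). The keeper shows at the tank's lower-left corner, top (170-176,212). I'll measure these now.

```bash
cat > h.py <<'E'
import numpy as np,cv2
from workcell import monitor,optics
def ray(n,p):
    c=optics.get_calibration(n);M=np.array(c["cam_to_world"])
    d=np.array([(p[0]-c["cx"])/c["fx"],-(p[1]-c["cy"])/c["fy"],-1])
    return M[:3,3],M[:3,:3]@d
def onz(n,p,z):
    o,d=ray(n,p);return o+d*(z-o[2])/d[2]
def two(p,q):
    o,d=ray("top",p);a,b=ray("scene",q)
    A=np.array([d,-b]).T;t=np.linalg.lstsq(A,a-o,rcond=None)[0]
    return (o+d*t[0]+a+b*t[1])/2,np.linalg.norm(o+d*t[0]-a-b*t[1])
E
python3 - <<'E'
from h import *
t=cv2.imread("pics/top0.png");s=cv2.imread("pics/scene0.png")
def blob(im,x0,y0,x1,y1,th):
    m=(im[y0:y1,x0:x1].max(2)<th).astype(np.uint8);n,l,st,c=cv2.connectedComponentsWithStats(m)
    i=1+st[1:,4].argmax();k=(l==i).astype(np.uint8);q=np.argwhere(k)[:,::-1].astype(np.float32)
    r=cv2.minAreaRect(q);return c[i]+[x0,y0],st[i],r
a=blob(t,295,180,340,215,50);b=blob(s,215,135,240,165,50);print(a,b)
print("fin z125",onz("top",a[0],125),"z115",onz("top",a[0],115),two(a[0],b[0]))
box=cv2.boxPoints(a[2])+[295,180]
print("fin box",[onz("top",p,125)[:2].round(1).tolist() for p in box])
R=[onz("top",(160+u/4,155+v/4),115)[:2] for u,v in((61,45),(350,90),(324,282),(25,232))]
R=np.array(R);print(R.round(1));print("c",R.mean(0))
for i in range(4):
    d=R[(i+1)%4]-R[i];print(np.hypot(*d),np.degrees(np.arctan2(d[1],d[0])))
E
```

```text
(array([317.53846154, 200.79487179]), array([17, 19, 12,  5, 39], dtype=int32), ((22.538463592529297, 20.807693481445312), (11.178619384765625, 3.3339741230010986), 11.309932708740234)) (array([226.79432624, 151.40425532]), array([  7,   3,  10,  25, 141], dtype=int32), ((12.10769271850586, 15.138461112976074), (8.434361457824707, 24.0627384185791), 7.125016689300537))
fin z125 [ 550.09069103 -192.88302468  125.        ] z115 [ 551.55002081 -194.30495058  115.        ] (array([ 557.6317698 , -200.24149612,   72.51347117]), np.float64(0.30984139185301574))
fin box [[548.4, -171.5], [560.5, -174.4], [551.7, -214.3], [539.6, -211.3]]
[[693.  338.4]
 [644.4  64.6]
 [464.6  90. ]
 [515.3 367.3]]
c [579.30904963 215.06678912]
278.054137677069 -100.0522027652491
181.6149479685472 171.9576878143155
281.8898467560177 79.64193782524676
180.01631472059114 -9.244407550990697
```

```bash
python3 -m handwheel '[{"jaw":5,"dx":3.93,"dy":-2.55},{"jaw":5,"dx":3.93,"dy":-2.55},{"jaw":5,"dx":3.93,"dy":-2.55},{"jaw":5,"dx":3.93,"dy":-2.55},{"jaw":5,"dx":3.93,"dy":-2.55},{"jaw":5,"dx":3.93,"dy":-2.55},{"jaw":5,"dx":3.93,"dy":-2.55},{"jaw":5,"dx":3.93,"dy":-2.55},{"jaw":5,"dx":3.93,"dy":-2.55},{"jaw":5,"dx":3.93,"dy":-2.55},{"jaw":5,"dx":3.93,"dy":-2.55},{"jaw":5,"dx":3.93,"dy":-2.55},{"jaw":5,"roll":-0.9},{"jaw":5,"roll":-0.9},{"jaw":5,"roll":-0.9},{"jaw":5,"roll":-0.9},{"jaw":5,"roll":-0.9},{"jaw":5,"roll":-0.9},{"jaw":5,"roll":-0.9},{"jaw":5}]' 40
cat >> h.py <<'E'
from scipy.spatial.transform import Rotation as Ro
def tool():
    s=monitor.read_state();return np.array(s["position"]),Ro.from_quat(s["orientation"]).as_matrix()
def yaw(R): return np.degrees(np.arctan2(R[1,0],R[0,0]))
def wray(p,P,R):
    c=optics.get_calibration("wrist");M=np.array(c["mount"])
    u=(p[0]-c["cx"])/c["fx"];v=(p[1]-c["cy"])/c["fy"];r=np.hypot(u,v)+1e-9
    d=np.array([np.sin(r)*u/r,-np.sin(r)*v/r,-np.cos(r)])
    return P+R@M[:3,3],R@M[:3,:3]@d
def wonz(p,z,P,R):
    o,d=wray(p,P,R);return o+d*(z-o[2])/d[2]
def snap(name):
    P,R=tool();im=optics.read_camera("wrist")[:,:,::-1];cv2.imwrite(f"pics/{name}.png",im)
    np.savez(f"pics/{name}.npz",P=P,R=R);print(P.round(1),yaw(R).round(2),R[:,2].round(3));return im,P,R
E
python3 -c "
from h import *
im,P,R=snap('w1')
cv2.imwrite('pics/w1g.png',np.clip(255*(im/255.)**.6,0,255).astype(np.uint8))"
```

```text
[ 186.8 -622.1  230.4] 16.71 [-0.001  0.001 -1.   ]validation failed for argument at $[0]...
```

View pics/w1g.png

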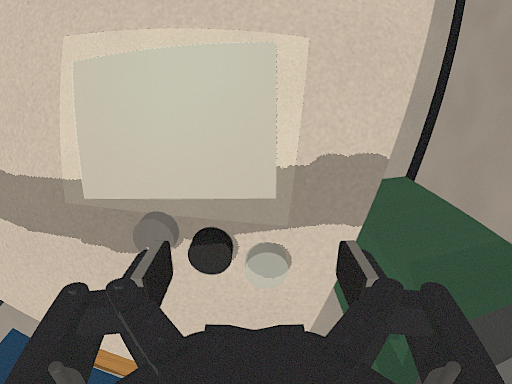

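The move was refused, so this picture only shows the start area; the fingertips are at about (160,265) and (355,265). Each row probably needs every key.

```bash
python3 -m handwheel '[{"jaw":5,"dx":3.93,"dy":-2.55,"dz":0,"roll":0},{"jaw":5,"dx":3.93,"dy":-2.55,"dz":0,"roll":0},{"jaw":5,"dx":3.93,"dy":-2.55,"dz":0,"roll":0},{"jaw":5,"dx":3.93,"dy":-2.55,"dz":0,"roll":0},{"jaw":5,"dx":3.93,"dy":-2.55,"dz":0,"roll":0},{"jaw":5,"dx":3.93,"dy":-2.55,"dz":0,"roll":0},{"jaw":5,"dx":3.93,"dy":-2.55,"dz":0,"roll":0},{"jaw":5,"dx":3.93,"dy":-2.55,"dz":0,"roll":0},{"jaw":5,"dx":3.93,"dy":-2.55,"dz":0,"roll":0},{"jaw":5,"dx":3.93,"dy":-2.55,"dz":0,"roll":0},{"jaw":5,"dx":3.93,"dy":-2.55,"dz":0,"roll":0},{"jaw":5,"dx":3.93,"dy":-2.55,"dz":0,"roll":0},{"jaw":5,"dx":0,"dy":0,"dz":0,"roll":-0.9},{"jaw":5,"dx":0,"dy":0,"dz":0,"roll":-0.9},{"jaw":5,"dx":0,"dy":0,"dz":0,"roll":-0.9},{"jaw":5,"dx":0,"dy":0,"dz":0,"roll":-0.9},{"jaw":5,"dx":0,"dy":0,"dz":0,"roll":-0.9},{"jaw":5,"dx":0,"dy":0,"dz":0,"roll":-0.9},{"jaw":5,"dx":0,"dy":0,"dz":0,"roll":-0.9},{"jaw":5,"dx":0,"dy":0,"dz":0,"roll":0}]' 40
python3 -c "
from h import *
im,P,R=snap('w2')
cv2.imwrite('pics/w2g.png',np.clip(255*(im/255.)**.6,0,255).astype(np.uint8))"
```

```text
clock: 2.65
position: [550.4, -194.0, 231.0]
orientation: [0.768, 0.64, -0.0, -0.0]
contact_force: [-0.0, -0.3, -0.0]
width: 0.585
grasp_force: 0.0
[ 550.4 -194.   231. ] 79.6 [-0.001  0.    -1.   ]
```

View pics/w2g.png

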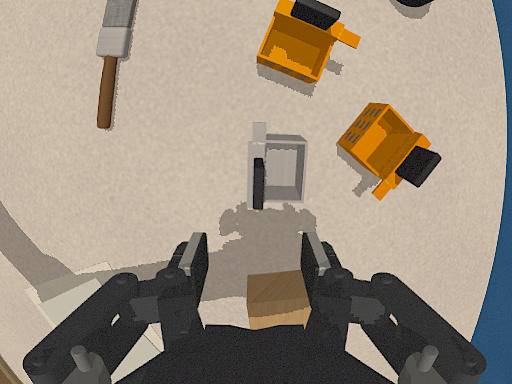

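The wrist view confirms it: the steel basket's fin is at (253-265, 157-209) and its tongue points up (+y) at (259,125). The orange ones are at (300,45) and (385,150). Next I'll locate the fin precisely.

Run:
```python
from h import *
im=cv2.imread("pics/w2.png");d=np.load("pics/w2.npz");P,R=d["P"],d["R"]
m=(im[150:216,240:275].max(2)<40).astype(np.uint8);n,l,st,c=cv2.connectedComponentsWithStats(m)
i=1+st[1:,4].argmax();print(st[i])
k=l==i
L=[];Rr=[]
for r in range(66):
    x=np.flatnonzero(k[r]);
    if len(x)>4: L.append((240+x[0]-.5,150+r));Rr.append((240+x[-1]+.5,150+r))
print(L[0],Rr[0],L[-1],Rr[-1],[int(b[0]-a[0]) for a,b in zip(L,Rr)])
L=L[2:-2];Rr=Rr[2:-2]
mid=[wonz(((a[0]+b[0])/2,a[1]),125,P,R)[:2] for a,b in zip(L,Rr)]
for nm,E in(("L",L),("R",Rr)):
    w=np.array([wonz(p,125,P,R)[:2] for p in E]);v,_=0,0
    vx,vy,x0,y0=cv2.fitLine(w.astype(np.float32),cv2.DIST_L2,0,.01,.01).ravel();print(nm,np.degrees(np.arctan2(vy,vx)),w[0],w[-1])
bot=st[i][1]+st[i][3]+150-.5
print("end",wonz(((L[-1][0]+Rr[-1][0])/2,bot),125,P,R))
# bin/bridge edges for yaw: bin right outer edge, bridge left edge gradients
for a,b in(((248.5,142),(247.5,207)),((305.5,136),(306,202))):
    A,B=[wonz(p,z,P,R) for p,z in((a,77 if a[0]<300 else 60),(b,77 if a[0]<300 else 60))];v=A-B;print(np.degrees(np.arctan2(v[1],v[0])),A,B)
```

```text
[ 13   8  12  52 536]
(np.float64(253.5), 158) (np.float64(262.5), 158) (np.float64(252.5), 208) (np.float64(262.5), 208) [9, 9, 9, 9, 10, 10, 10, 10, 10, 10, 11, 11, 11, 11, 11, 11, 11, 11, 11, 10, 10, 10, 10, 10, 10, 10, 11, 11, 11, 11, 11, 11, 11, 11, 11, 11, 11, 11, 11, 11, 11, 11, 11, 11, 10, 10, 10, 10, 10, 10, 10]
L 77.79005 [ 553.37481299 -170.40854161] [ 544.94160341 -211.30960176]
R 79.08297 [ 560.91676781 -171.7850583 ] [ 553.71398664 -212.92269999]
end [ 548.73537266 -215.4130567   125.        ]
78.43830242136931 [ 549.89250284 -161.08971523   77.        ] [ 535.96563908 -229.16712266   77.        ]
82.6032701545727 [ 610.15468647 -167.53516887   60.        ] [ 600.53473668 -241.63779296   60.        ]
```

```bash
python3 -m handwheel '[{"jaw":5,"dx":-0.14,"dy":0.24,"dz":2,"roll":0},{"jaw":5,"dx":0,"dy":0,"dz":3,"roll":0},{"jaw":5,"dx":0,"dy":0,"dz":3,"roll":0},{"jaw":5,"dx":0,"dy":0,"dz":3,"roll":0},{"jaw":5,"dx":0,"dy":0,"dz":2,"roll":0},{"jaw":5,"dx":0,"dy":0,"dz":1.4,"roll":0},{"jaw":5,"dx":0,"dy":0,"dz":0,"roll":0},{"jaw":0,"dx":0,"dy":0,"dz":0,"roll":0},{"jaw":0,"dx":0,"dy":0,"dz":0,"roll":0},{"jaw":0,"dx":0,"dy":0,"dz":0,"roll":0},{"jaw":0,"dx":0,"dy":0,"dz":0,"roll":0},{"jaw":0,"dx":0,"dy":0,"dz":0,"roll":0},{"jaw":0,"dx":0,"dy":0,"dz":0,"roll":0}]' 80
```

```text
clock: 4.32
position: [553.6, -196.0, 88.4]
orientation: [0.768, 0.641, 0.0, 0.001]
contact_force: [-0.8, -0.1, 6.1]
width: 0.107
grasp_force: 78.7
```

```bash
python3 -m handwheel '[{"jaw":0,"dx":0,"dy":0,"dz":-1,"roll":0},{"jaw":0,"dx":0,"dy":0,"dz":-3,"roll":0},{"jaw":0,"dx":0,"dy":0,"dz":-4,"roll":0},{"jaw":0,"dx":0,"dy":0,"dz":-4,"roll":0},{"jaw":0,"dx":0,"dy":0,"dz":-3,"roll":0},{"jaw":0,"dx":2,"dy":-0.6,"dz":0,"roll":0},{"jaw":0,"dx":3.7,"dy":-1.15,"dz":0,"roll":0},{"jaw":0,"dx":3.7,"dy":-1.15,"dz":0,"roll":0},{"jaw":0,"dx":3.7,"dy":-1.15,"dz":0,"roll":0},{"jaw":0,"dx":3.7,"dy":-1.15,"dz":0,"roll":0},{"jaw":0,"dx":3.7,"dy":-1.15,"dz":0,"roll":0},{"jaw":0,"dx":3.7,"dy":-1.15,"dz":0,"roll":0},{"jaw":0,"dx":3.7,"dy":-1.15,"dz":0,"roll":0},{"jaw":0,"dx":3.7,"dy":-1.15,"dz":0,"roll":0},{"jaw":0,"dx":3.7,"dy":-1.15,"dz":0,"roll":0},{"jaw":0,"dx":3.7,"dy":-1.15,"dz":0,"roll":0},{"jaw":0,"dx":2.8,"dy":-1.1,"dz":0,"roll":0.05},{"jaw":0,"dx":1,"dy":-0.1,"dz":0,"roll":0},{"jaw":0,"dx":0,"dy":0,"dz":0,"roll":0},{"jaw":0,"dx":0,"dy":0,"dz":0,"roll":0}]'
python3 -c "
from h import *
im,P,R=snap('w3')
cv2.imwrite('pics/w3g.png',np.clip(255*(im/255.)**.6,0,255).astype(np.uint8))"
```

```text
clock: 6.82
position: [498.5, 247.7, 236.7]
orientation: [0.771, 0.637, -0.001, 0.0]
contact_force: [0.2, 0.2, -1.2]
width: 0.11
grasp_force: 77.9
[498.5 247.7 236.7] 79.12 [-0.001 -0.001 -1.   ]
```

View pics/w3g.png

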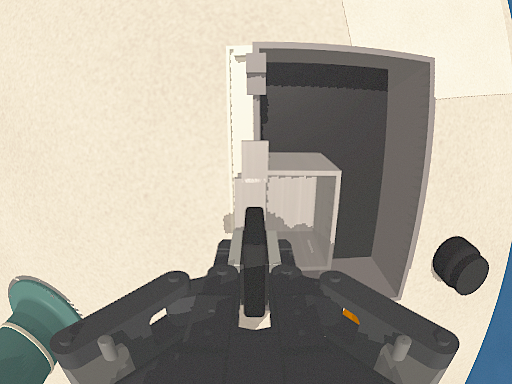

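Held basket: fin at (254,260), tongue end at (255,142). The keeper roof and post are at (248-267, 53-95), with the rim between them. A zoom will give the exact edges.

Run:
```python
import cv2,numpy as np
im=cv2.imread('pics/w3g.png');c=im[35:185,215:290]
cv2.imwrite('pics/w3z.png',cv2.resize(c,None,fx=4,fy=4,interpolation=cv2.INTER_CUBIC))
g=im.mean(2).astype(int)
for r in(44,48,100,108,116,124,132,146,160,170): print(r,g[r,225:285].tolist())
```

```text
44 [225, 222, 215, 216, 217, 218, 220, 222, 226, 225, 225, 224, 223, 222, 224, 228, 230, 229, 226, 226, 226, 226, 225, 222, 223, 224, 225, 195, 174, 177, 178, 179, 179, 177, 180, 178, 177, 178, 177, 178, 178, 178, 177, 178, 177, 178, 177, 177, 177, 176, 176, 178, 176, 176, 177, 175, 176, 176, 175, 174]
48 [221, 251, 248, 248, 248, 249, 249, 247, 246, 248, 247, 247, 247, 247, 247, 247, 247, 247, 247, 247, 246, 246, 246, 246, 246, 248, 250, 211, 170, 176, 177, 178, 179, 183, 131, 124, 129, 130, 130, 131, 132, 133, 133, 136, 136, 136, 139, 142, 123, 125, 124, 126, 129, 129, 131, 133, 133, 135, 137, 138]
100 [222, 233, 245, 247, 240, 206, 238, 247, 245, 244, 244, 244, 244, 244, 244, 244, 244, 244, 244, 244, 244, 244, 244, 244, 244, 245, 248, 241, 183, 170, 175, 150, 106, 146, 130, 58, 45, 61, 56, 56, 59, 53, 54, 88, 88, 84, 86, 85, 85, 88, 87, 83, 83, 87, 86, 84, 85, 86, 82, 84]
108 [232, 232, 243, 246, 250, 178, 243, 247, 245, 244, 244, 244, 244, 244, 244, 244, 244, 244, 244, 244, 244, 244, 244, 243, 244, 244, 248, 239, 177, 163, 168, 168, 169, 175, 143, 65, 39, 59, 58, 55, 54, 55, 50, 
[... 1106 characters left out ...]
, 200, 202, 206, 196, 144, 55, 74, 74, 75, 79, 76, 77, 77, 77, 77, 74, 77, 76, 75, 79, 77]
160 [227, 227, 229, 236, 244, 246, 231, 198, 246, 243, 242, 242, 242, 242, 243, 242, 228, 196, 203, 204, 203, 201, 200, 199, 201, 201, 200, 201, 203, 202, 200, 199, 201, 199, 199, 199, 199, 199, 199, 199, 199, 203, 196, 166, 141, 146, 146, 147, 148, 146, 145, 148, 146, 147, 148, 148, 148, 148, 149, 148]
170 [233, 233, 232, 235, 244, 245, 231, 201, 242, 244, 242, 242, 242, 242, 244, 243, 226, 196, 202, 203, 203, 201, 198, 197, 198, 199, 200, 201, 200, 200, 199, 198, 198, 198, 199, 199, 198, 199, 198, 197, 198, 202, 194, 178, 173, 173, 173, 173, 175, 174, 173, 173, 174, 173, 175, 173, 173, 172, 173, 173]
```

View pics/w3z.png

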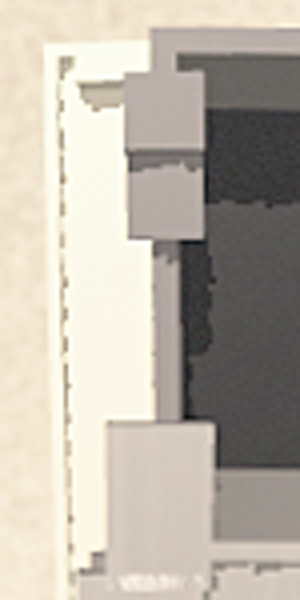

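Run:
```python
from h import *
d=np.load("pics/w3.npz");P,R=d["P"],d["R"]
f=lambda u,v,z:(R.T@(wonz((u,v),z,P,R)-P)).round(2)
for z in (115,):
  for r,a,b in((48,252.3,258.6),(108,252.8,259.3),(132,252.95,259.4)): print("rim",r,f(a,r,z),f(b,r,z))
for r,a,b in((146,240.9,268),(160,241,268.2),(172,241,268.4)): print("tongue",f(a,r,227.3),f(b,r,227.3))
print("tongue end",f(254.4,140.4,227.3))
print("roof front top",f(256,94.7,129)," roof/post",f(256,73,129),"post back top?",f(256,53.2,139),"corner end",f(255,42.2,115))
```

```text
rim 48 [121.05  -2.28 121.51] [121.06   3.19 121.5 ]
rim 108 [ 67.35  -1.85 121.58] [ 67.36   3.85 121.58]
rim 132 [ 45.93  -1.73 121.61] [ 45.93   3.99 121.61]
tongue [51.18 -7.57  9.31] [51.18  6.38  9.3 ]
tongue [43.79 -7.59  9.32] [43.79  6.56  9.31]
tongue [37.34 -7.66  9.33] [37.34  6.75  9.32]
tongue end [54.09 -0.62  9.3 ]
roof front top [ 78.96   0.85 107.56]  roof/post [ 97.25   0.84 107.54] post back top? [112.59   0.77  97.52] corner end [1.2637e+02 6.0000e-02 1.2150e+02]
```

The rim centre is 2 mm to +tool-y of the basket, yaw agrees within 0.5°, and the tongue clears the roof by 25 mm. I'll offset 2.5 mm into the tank, go down to just above lip entry, and re-check there.

```bash
python3 -m handwheel '[{"jaw":0,"dx":0.6,"dy":0.45,"dz":0,"roll":0},{"jaw":0,"dx":0,"dy":0,"dz":1,"roll":0},{"jaw":0,"dx":0,"dy":0,"dz":1.5,"roll":0},{"jaw":0,"dx":0,"dy":0,"dz":1.5,"roll":0},{"jaw":0,"dx":0,"dy":0,"dz":1.5,"roll":0},{"jaw":0,"dx":0,"dy":0,"dz":1,"roll":0},{"jaw":0,"dx":0,"dy":0,"dz":0.5,"roll":0},{"jaw":0,"dx":0,"dy":0,"dz":0,"roll":0},{"jaw":0,"dx":0,"dy":0,"dz":0,"roll":0}]'
python3 - <<'E'
from h import *
im,P,R=snap('w4')
c=np.clip(255*(im/255.)**.6,0,255).astype(np.uint8)
cv2.imwrite('pics/w4z.png',cv2.resize(c[20:200,205:300],None,fx=3.3,fy=3.3,interpolation=cv2.INTER_CUBIC))
g=c.mean(2);print(g[:,225:290].shape)
for r in range(60,200,10):
    e=np.diff(g[r,225:290]);i=np.flatnonzero(abs(e)>18);print(r,[(225+int(k),int(e[k])) for k in i])
E
```

```text
clock: 8.0
position: [504.2, 254.5, 167.7]
orientation: [0.77, 0.638, 0.0, 0.0]
contact_force: [-0.5, -0.2, -2.0]
width: 0.11
grasp_force: 78.0
[504.2 254.5 167.7] 79.22 [ 0.001  0.    -1.   ]
(384, 65)
60 [(227, -59), (262, -73)]
70 [(234, -61), (262, -91), (263, -47)]
80 [(235, -32), (236, -76), (237, -25), (253, 33), (254, 28), (256, -31), (257, -36), (262, -55)]
90 [(235, -45), (236, -40), (262, -75), (263, -42), (266, 28), (272, -33)]
100 [(235, -45), (236, -38), (262, -64), (263, -69), (264, 55)]
110 [(244, -25), (245, -131), (246, 19), (250, -22), (254, -43), (265, 18)]
120 [(245, -89), (253, -22), (254, -85), (255, -22), (265, 28)]
130 [(245, -65), (254, -59), (255, -58), (256, 20), (265, 22)]
140 [(240, -20), (241, -38), (245, -36), (254, -20), (267, -30)]
150 [(240, -21), (241, -20), (267, -51), (268, -95), (269, 19)]
160 [(241, -33), (267, -31), (268, -25)]
170 [(241, -30)]
180 [(233, -27), (241, 22), (254, -29), (256, 19), (258, -21), (266, -37), (267, -43), (268, 34), (269, 30)]
190 [(233, -22), (234, -19), (264, -22), (266, 26)]
```

View pics/w4z.png

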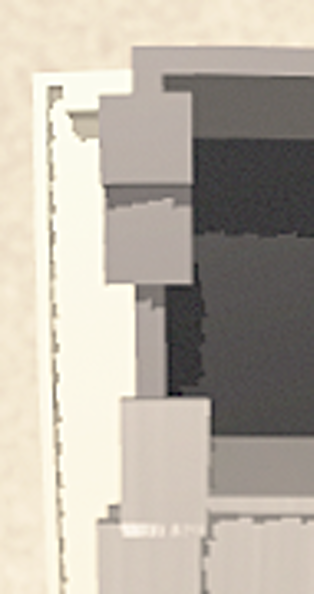

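Run:
```python
from h import *
d=np.load("pics/w4.npz");P,R=d["P"],d["R"]
f=lambda u,v,z:(R.T@(wonz((u,v),z,P,R)-P)).round(2)
for r,a,b in((112,245.5,254.4),(120,245.6,254.8),(130,245.7,255.2)): print("rim",(f(a,r,115)+f(b,r,115))/2,f(b,r,115)[1]-f(a,r,115)[1])
for r,a,b in((146,241.4,268.4),(152,241.4,268.5),(160,241.5,268.3)): print("tongue",(f(a,r,158.3)+f(b,r,158.3))/2)
print("tongue end",f(254.9,140.3,158.3),"roof",f(250,106,129),f(250,75.8,129),(f(236.9,98,129)+f(263.6,98,129))/2)
```

```text
rim [66.815 -3.45  52.78 ] 5.779999999999999
rim [61.545 -3.3   52.775] 6.0
rim [54.935 -3.145 52.77 ] 6.2299999999999995
tongue [51.16  -0.37   9.475]
tongue [48.    -0.335  9.47 ]
tongue [43.76  -0.36   9.465]
tongue end [54.12 -0.37  9.47] roof [71.08 -3.23 38.78] [89.51 -3.21 38.79] [75.99  -3.08  38.785]
```

Wall sits 2.5–3 mm to the lip side of centre, as planned. I'll lower the lip about 9 mm past the rim and check the force.

```bash
python3 -m handwheel '[{"jaw":0,"dx":0,"dy":0,"dz":0.5,"roll":0},{"jaw":0,"dx":0,"dy":0,"dz":0.5,"roll":0},{"jaw":0,"dx":0,"dy":0,"dz":0.4,"roll":0},{"jaw":0,"dx":0,"dy":0,"dz":0.4,"roll":0},{"jaw":0,"dx":0,"dy":0,"dz":0,"roll":0}]'
```

```text
clock: 8.68
position: [503.2, 254.4, 148.8]
orientation: [0.77, 0.638, -0.001, -0.0]
contact_force: [-1.6, 0.8, -2.0]
width: 0.108
grasp_force: 78.2
```

```bash
python3 -m handwheel '[{"jaw":0,"dx":0,"dy":-0.1,"dz":0.3,"roll":0},{"jaw":0,"dx":0,"dy":-0.1,"dz":0.3,"roll":0},{"jaw":0,"dx":0,"dy":0,"dz":0.3,"roll":0},{"jaw":0,"dx":0,"dy":0,"dz":0.3,"roll":0},{"jaw":0,"dx":0,"dy":0,"dz":0,"roll":0}]'
```

```text
clock: 9.3
position: [502.3, 254.7, 136.9]
orientation: [0.77, 0.638, 0.0, 0.0]
contact_force: [1.4, 0.6, -2.5]
width: 0.105
grasp_force: 78.2
```

```bash
python3 -m handwheel '[{"jaw":0,"dx":0,"dy":0,"dz":0.3,"roll":0},{"jaw":0,"dx":0,"dy":0,"dz":0.2,"roll":0},{"jaw":0,"dx":0,"dy":0,"dz":0,"roll":0}]'
python3 -m handwheel '[{"jaw":0,"dx":0,"dy":0,"dz":0.2,"roll":0},{"jaw":0,"dx":0,"dy":0,"dz":0,"roll":0}]'
python3 - <<'E'
from h import *
im,P,R=snap('w5')
c=np.clip(255*(im/255.)**.6,0,255).astype(np.uint8)
cv2.imwrite('pics/w5z.png',cv2.resize(c[20:270,190:340],None,fx=2.4,fy=2.4,interpolation=cv2.INTER_CUBIC))
E
```

```text
clock: 9.68
position: [502.3, 254.6, 132.1]
orientation: [0.77, 0.638, 0.0, 0.0]
contact_force: [1.1, 0.8, -0.0]
width: 0.11
grasp_force: 78.4
clock: 9.93
position: [502.2, 254.6, 130.2]
orientation: [0.77, 0.638, 0.0, 0.0]
contact_force: [2.5, 0.9, -0.1]
width: 0.105
grasp_force: 78.7
[502.2 254.6 130.2] 79.21 [ 0.001  0.    -1.   ]
```

View pics/w5z.png

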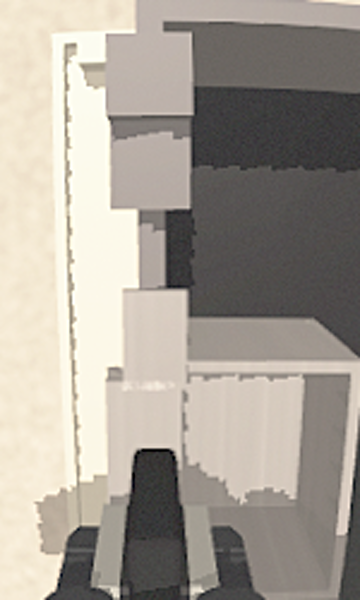

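The tongue (crop 123-187) now straddles the rim (139-165). The roof front is at crop row 209 and the tongue end at row 290, so it is clear of the keeper. I'll keep pressing in small steps.

```bash
python3 -m handwheel '[{"jaw":0,"dx":0,"dy":0,"dz":0.15,"roll":0},{"jaw":0,"dx":0,"dy":0,"dz":0,"roll":0}]'
python3 -m handwheel '[{"jaw":0,"dx":0,"dy":0,"dz":0.15,"roll":0},{"jaw":0,"dx":0,"dy":0,"dz":0,"roll":0}]'
```

```text
clock: 10.22
position: [502.3, 254.6, 128.8]
orientation: [0.77, 0.637, 0.0, 0.0]
contact_force: [2.2, 0.4, 0.7]
width: 0.104
grasp_force: 78.8
clock: 10.48
position: [502.3, 254.6, 128.4]
orientation: [0.771, 0.637, 0.0, 0.0]
contact_force: [-0.3, -2.0, 9.8]
width: 0.109
grasp_force: 80.3
```

```bash
python3 -m handwheel '[{"jaw":0,"dx":0,"dy":0,"dz":0.1,"roll":0},{"jaw":0,"dx":0,"dy":0,"dz":0,"roll":0}]'
```

```text
clock: 10.72
position: [502.3, 254.6, 128.3]
orientation: [0.771, 0.637, 0.0, 0.001]
contact_force: [-2.6, -3.7, 18.4]
width: 0.11
grasp_force: 81.5
```

Seated: z stopped at the expected 128.4 while the force rose to 18 N. I'll ease off some pressure and slide +y.

```bash
python3 -m handwheel '[{"jaw":0,"dx":0,"dy":0,"dz":0.05,"roll":0},{"jaw":0,"dx":0,"dy":0,"dz":0,"roll":0}]'
python3 -m handwheel '[{"jaw":0,"dx":0,"dy":0,"dz":-0.2,"roll":0},{"jaw":0,"dx":0.3,"dy":0,"dz":0,"roll":0},{"jaw":0,"dx":0.4,"dy":0,"dz":0,"roll":0}]'
python3 -m handwheel '[{"jaw":0,"dx":0.4,"dy":0,"dz":0,"roll":0},{"jaw":0,"dx":0.4,"dy":0,"dz":0,"roll":0},{"jaw":0,"dx":0.4,"dy":0,"dz":0,"roll":0}]'
```

```text
clock: 10.98
position: [502.3, 254.6, 128.3]
orientation: [0.771, 0.637, 0.0, 0.001]
contact_force: [-4.2, -4.5, 21.7]
width: 0.108
grasp_force: 82.0
clock: 11.35
position: [502.9, 256.1, 128.5]
orientation: [0.771, 0.636, -0.004, 0.003]
contact_force: [-5.2, -15.9, 20.4]
width: 0.108
grasp_force: 81.9
clock: 11.72
position: [505.2, 268.1, 128.5]
orientation: [0.772, 0.636, -0.004, 0.003]
contact_force: [-3.9, -14.8, 20.4]
width: 0.106
grasp_force: 81.7
```

```bash
python3 -m handwheel '[{"jaw":0,"dx":0.3,"dy":0,"dz":-0.1,"roll":0},{"jaw":0,"dx":0.3,"dy":0,"dz":0,"roll":0},{"jaw":0,"dx":0.3,"dy":0,"dz":0,"roll":0},{"jaw":0,"dx":0,"dy":0,"dz":0,"roll":0}]'
```

```text
clock: 12.22
position: [506.8, 278.3, 128.6]
orientation: [0.771, 0.637, -0.003, 0.002]
contact_force: [-1.4, -8.7, 11.3]
width: 0.105
grasp_force: 80.4
```

```bash
python3 -m handwheel '[{"jaw":0,"dx":0.3,"dy":0,"dz":0,"roll":0},{"jaw":0,"dx":0.3,"dy":0,"dz":0,"roll":0},{"jaw":0,"dx":0,"dy":0,"dz":0,"roll":0}]'
python3 -m handwheel '[{"jaw":0,"dx":0.2,"dy":0,"dz":0,"roll":0},{"jaw":0,"dx":0,"dy":0,"dz":0,"roll":0}]'
```

```text
clock: 12.6
position: [507.9, 284.2, 128.6]
orientation: [0.771, 0.637, -0.003, 0.002]
contact_force: [-2.5, -9.3, 10.1]
width: 0.105
grasp_force: 80.4
clock: 12.85
position: [508.2, 285.9, 128.6]
orientation: [0.771, 0.636, -0.003, 0.002]
contact_force: [-2.3, -10.3, 11.7]
width: 0.104
grasp_force: 80.6
```

```bash
python3 -m handwheel '[{"jaw":0,"dx":0.15,"dy":0,"dz":0,"roll":0},{"jaw":0,"dx":0,"dy":0,"dz":0,"roll":0}]'
```

```text
clock: 13.1
position: [508.5, 287.3, 128.6]
orientation: [0.771, 0.636, -0.004, 0.002]
contact_force: [-2.1, -11.0, 11.2]
width: 0.108
grasp_force: 80.6
```

```bash
python3 -m handwheel '[{"jaw":0,"dx":0.15,"dy":0,"dz":0,"roll":0},{"jaw":0,"dx":0,"dy":0,"dz":0,"roll":0}]'
python3 -m handwheel '[{"jaw":0,"dx":0.1,"dy":0,"dz":0,"roll":0},{"jaw":0,"dx":0,"dy":0,"dz":0,"roll":0}]'
```

```text
clock: 13.35
position: [508.8, 288.7, 128.6]
orientation: [0.771, 0.636, -0.004, 0.002]
contact_force: [-2.5, -9.9, 10.8]
width: 0.109
grasp_force: 80.6
clock: 13.6
position: [508.9, 289.6, 128.6]
orientation: [0.771, 0.636, -0.004, 0.002]
contact_force: [-3.6, -12.1, 11.9]
width: 0.104
grasp_force: 80.6
```

```bash
python3 -m handwheel '[{"jaw":0,"dx":0.1,"dy":0,"dz":0,"roll":0},{"jaw":0,"dx":0,"dy":0,"dz":0,"roll":0}]'
```

```text
clock: 13.85
position: [509.0, 289.8, 128.6]
orientation: [0.771, 0.636, -0.004, 0.002]
contact_force: [-2.8, -13.0, 13.4]
width: 0.105
grasp_force: 80.9
```

```bash
python3 -m handwheel '[{"jaw":0,"dx":0.1,"dy":0,"dz":0,"roll":0},{"jaw":0,"dx":0,"dy":0,"dz":0,"roll":0}]'
python3 -c "
from h import *
im,P,R=snap('w6')
c=np.clip(255*(im/255.)**.6,0,255).astype(np.uint8)
cv2.imwrite('pics/w6z.png',cv2.resize(c[20:270,190:340],None,fx=2.4,fy=2.4,interpolation=cv2.INTER_CUBIC))"
```

```text
clock: 14.1
position: [509.0, 289.9, 128.6]
orientation: [0.771, 0.636, -0.005, 0.003]
contact_force: [-4.5, -14.4, 15.9]
width: 0.105
grasp_force: 81.2
[509.  289.9 128.6] 79.02 [-0.004 -0.011 -1.   ]
```

View pics/w6z.png

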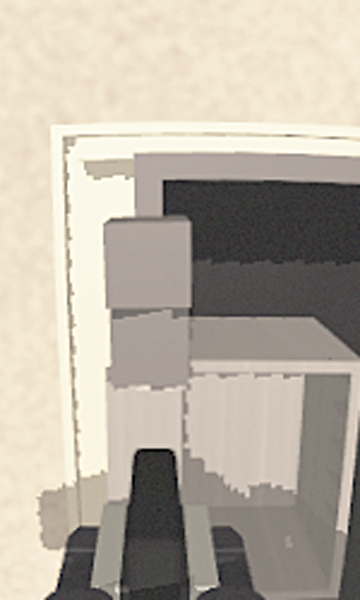

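The tongue is under the roof and stopped at the expected spot: motion ceased while the force rose. I'll relax the push, open, and retreat straight up.

```bash
python3 -m handwheel '[{"jaw":0,"dx":-0.2,"dy":0,"dz":-0.05,"roll":0},{"jaw":0,"dx":-0.2,"dy":0,"dz":-0.05,"roll":0},{"jaw":0,"dx":0,"dy":0,"dz":0,"roll":0}]'
```

```text
clock: 14.52
position: [508.7, 290.0, 128.7]
orientation: [0.771, 0.637, -0.002, 0.001]
contact_force: [2.2, -6.4, -1.3]
width: 0.109
grasp_force: 78.4
```

```bash
python3 -m handwheel '[{"jaw":1.6,"dx":-0.1,"dy":0,"dz":0,"roll":0},{"jaw":2.5,"dx":0,"dy":0,"dz":0,"roll":0},{"jaw":4.5,"dx":0,"dy":0,"dz":0,"roll":0},{"jaw":4.5,"dx":0,"dy":0,"dz":0,"roll":0},{"jaw":4.5,"dx":0,"dy":0,"dz":0,"roll":0},{"jaw":4.5,"dx":0,"dy":0,"dz":-1,"roll":0},{"jaw":4.5,"dx":0,"dy":0,"dz":-2,"roll":0},{"jaw":4.5,"dx":0,"dy":0,"dz":-3,"roll":0},{"jaw":4.5,"dx":0,"dy":0,"dz":-3,"roll":0},{"jaw":4.5,"dx":0,"dy":0,"dz":-2,"roll":0},{"jaw":4.5,"dx":0,"dy":0,"dz":0,"roll":0},{"jaw":4.5,"dx":0,"dy":0,"dz":0,"roll":0}]'
python3 - <<'E'
from h import *
im,P,R=snap('w7')
c=np.clip(255*(im/255.)**.6,0,255).astype(np.uint8)
s=optics.read_camera("scene")[:,:,::-1];s=np.clip(255*(s/255.)**.6,0,255).astype(np.uint8)
a=cv2.resize(c[20:270,190:340],None,fx=2.4,fy=2.4);b=cv2.resize(s[180:320,230:370],None,fx=3,fy=3)
o=np.zeros((600,790,3),np.uint8);o[:,:360]=a;o[:420,365:785]=b;cv2.imwrite('pics/end.png',o)
E
```

```text
clock: 16.02
position: [508.5, 290.5, 238.9]
orientation: [0.77, 0.637, -0.001, -0.0]
contact_force: [-0.1, 0.2, -0.1]
width: 0.525
grasp_force: 0.0
[508.5 290.5 238.9] 79.2 [-0.001 -0.001 -1.   ]
```

View pics/end.png

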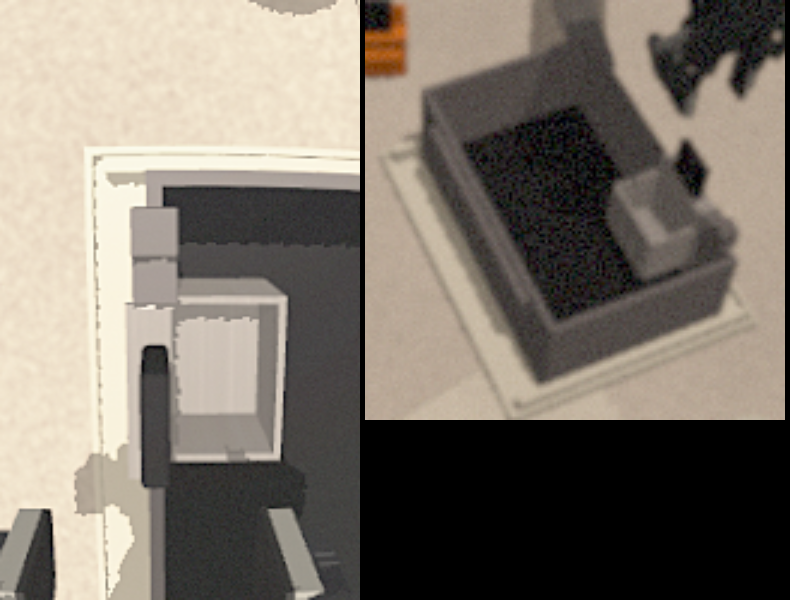

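The basket hangs upright on the wall. Its fin is at crop (155,415), the tongue is under the roof at (155,280), and the gripper is clear. Handing in.

```bash
python3 -c "from workcell import finish_job; print(finish_job())"
```

```text
the job is handed in; nothing more can be done
None
```

I handed the job in at about 16 s: the basket is seated on the keeper wall's rim, slid home with its tongue under the keeper against the post, and released, with tank force at about 26 N at most; I viewed 11 pictures, one over the limit of 10.

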